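Put the polishing wheel and its collar on the wheel stand

TASK

Put the polishing wheel away on its stand: thread the wide grey felt wheel over the upright post and all the way down, so that it lies flat on the shoulder. Then thread the narrower steel collar (the one with a hole) over the same post so that it sits fully down, flat on the wheel. Let go of both, and leave the solid round steel block where it is.

Things in the scene. Friction and masses are not known exactly. Their poses are not given: they have to be found in the camera images.
- shoulder (a point): Centre of the flat top of the shoulder of the wheel stand, on the post's axis, 26 mm above the table; z points up along the post. The stand is fixed upright: a round dark foot (80 mm across, 12 mm high), on it a round shoulder (40 mm across, from 12 to 26 mm above the table), and from the shoulder a thin round steel post, 12 mm across, narrowed at its tip, that rises 52 mm above this point. The stand may stand anywhere in the middle of the table.
- wheel_mid (a point): Centre of the polishing wheel, half-way up it: a loose flat ring of hard grey felt, 60 mm outside diameter, 20 mm high, with a 32 mm hole right through (wall 14 mm), about 60 g. It lies flat on the table; z is the axis of the hole. Home on the stand, this point is 10 mm above the shoulder.
- collar_mid (a point): Centre of the steel collar, half-way up it: a loose ring of bare steel, 44 mm outside diameter, 24 mm high, with a 32 mm hole right through (wall 6 mm), about 100 g. It lies flat on the table; z is the axis of the hole. Home on the wheel, this point is 32 mm above the shoulder.
- block_mid (a point): Centre of a solid round steel block, half-way up it: 44 mm across and 24 mm high like the collar but with no hole, about 250 g. It is not to be moved. Wheel, collar and block change places from one start to the next.
Things that resemble listed ones, but are neither listed nor needed, are in the scene too. Leave any pink or purple look-alike of the part that bears wheel_mid alone.

How it is judged (in metres and radians):
On the way, in this order (a step that is already met when the one before it is completed fails the run):
1. the wheel is on the post and lies flat on the shoulder, and the collar is not yet on the post (horizontal distance between wheel_mid and shoulder below 0.014 m and z of wheel_mid in the frame of shoulder between 0.005 and 0.015 m and angle between wheel_mid's own z axis and vertical below 0.17 rad and horizontal distance between collar_mid and shoulder above 0.05 m), for 0.2 s.
2. the collar is on the post and lies flat on the wheel (horizontal distance between collar_mid and shoulder below 0.014 m and z of collar_mid in the frame of shoulder between 0.027 and 0.037 m and angle between collar_mid's own z axis and vertical below 0.17 rad), for 0.2 s.
At the end, for the whole second after the job is handed in: Wheel round the post, centred within 14 mm, its centre 10 mm (within 5 mm) above the shoulder; collar on it, centred within 14 mm, its centre 32 mm (within 5 mm) above the shoulder; both flat within 10 degrees; the solid block within 30 mm of where it stood (all of step 2 and horizontal distance between wheel_mid and shoulder below 0.014 m and z of wheel_mid in the frame of shoulder between 0.005 and 0.015 m and angle between wheel_mid's own z axis and vertical below 0.17 rad and distance of block_mid from where it was at the start of the episode below 0.03 m); the robot touches nothing.
It fails at once if the solid block is moved more than 30 mm (distance of block_mid from where it was at the start of the episode above 0.03 m).
It also fails if it takes over 51 s, if anything falls off the work surface, if the arm or the gripper's body presses on something with over 40 N, if the wrist force passes 120 N, or if a joint passes its speed limit or range.

ROBOT

A 6-joint arm with a two-finger parallel gripper is mounted at the origin on the work surface; the furniture and walls round the work are solid. World frame = base frame: x ahead of the robot, y to its left, z up, the work surface at z = 0. Lengths are in mm, angles in degrees, forces in N, time in s.
With the tool pointing down it reaches from about 300 to 850 mm from the base axis. Payload 4.2 kg.
Tool frame: the origin (TCP) lies between the finger pads; the fingertips stand 11 mm ahead of it and the grasp point (between the pads) lies 8 mm behind it (env.tips_ahead is the distance from the TCP to the fingertips, in mm); z points along the fingers, y is the line along which they close (so a half turn about z gives the same grasp; the last joint's range is limited). The gripper opens to 91 mm and grips with 3 to 60 N. Pads are 32 mm wide; open, the fingers measure 118 mm over their backs; the gripper's body (76 mm by 178 mm) begins 60 mm behind the grasp point.
Start: joints at [-71.963, 18.312, 89.639, -0, 72.044, -1.146], TCP at [188.937, -543.088, 224.976] pointing down, gripper open.
Joint ranges: [-177.97, 177.97], [-48.28, 115.42], [12.27, 149.76], [-77.06, 257.06], [2.81, 150.46], [-146.56, 146.56]. Speed limits (degrees/s): [147.25, 147.25, 180, 180, 180, 180].

INTERFACE

Orientations are given as [roll, pitch, yaw] about the fixed x, y, z axes, in that order (R = Rz(yaw) Ry(pitch) Rx(roll)).
In Python, from workcell import env, cams gives the robot as it stands.
- The arm moves only by the tool step_arm, never from a script. Its arguments are lists of equal length, an entry for each row: "linear": the shift along the tool's x, y, z in units of 30 cm (1.0 is 30 cm), a list of three; "turn": the turn about the tool's z in units of 360 degrees (1.0 is 360 degrees). In form: {"linear": [[tx, ty, tz], ...], "turn": [turn, ...]}. A call has 1 to 20 rows; each row is the pose to reach, as a shift and turn from the pose commanded when the call began, along the tool's axes at that moment, turning the shorter way round; what a row does not reach only later rows make up. A row lasts 1/8 s, in which the tool goes at most 62.5 mm and 10.7 degrees, less where a joint would pass 70% of its speed; a pose out of reach is approached as far as the arm can. A call with a number of a shift or a turn outside -1 to 1 is refused whole. A call with a gripper value outside its range is refused whole. "fingers" is the closure, from -1 (fully open) to 1 (shut), so that 0 is half open, set as the call begins (left out, the last holds). The fingers move at their own pace and stop on an object; "force" is the grip in N (left out, the last holds). Time passes only in rows, so rows that repeat a pose let the fingers close. It gives the time, the measured TCP pose, the force, the opening and the grip force at its end, in the units of the state.
- env.state(): the state, without advancing time (a new reading comes with each control period).
- cams.grab_frame(name): name is "side" or "top"; returns a dict with "color" (384x512x3 uint8, blue, green, red), "fx", "fy", "cx", "cy" (pixels), "extrinsics" (4x4, takes a point from camera to world coordinates). Camera axes: x right, y down, z forward; pixel columns grow to the right and rows downward; lengths in mm; the calibration is good to about 2 mm. A picture is of the moment at which its call begins. There is no depth.
- env.job_done(): hands the job in; it is judged then, once.
The state is a dict: "time_s": time; "qpos": joint angles; "qvel": joint speeds; "effort": joint torques, N m; "ee_pos": TCP position; "ee_rot": TCP orientation; "force": force on the tool from outside, world axes, zero at the start; "torque": the same for the moment, N m; "gripper_width": finger opening in mm; "gripper_force": force on a finger pad.
Only numpy, scipy, OpenCV 4.12 (cv2) and the standard library are available. Lean on these libraries where they do the work, as an engineer would, in place of code of your own. Each camera call takes 0.05 s, during which the arm holds its last target. There are 200 camera calls.

## Working session

There is one attempt and no reset: what is moved stays moved. The work goes in short steps, Python scripts to look and compute and a tool call to move; the robot and the scene stay as the last step left them, time stands still between calls to the robot, and variables do not carry over. Pictures are saved under pics/ and viewed, at most 10 in all, crops included, and the job is handed in when it is done.

Besides the shell and the picture viewer there is one more tool, called as a command line: name --pt "numbers of a row" for each row, then --argument value for the rest. step_arm: Moves the arm, as the interface text tells. Its arguments: {"type":"object","properties":{"linear":{"type":"array"},"turn":{"type":"array"},"fingers":{"type":"number"},"force":{"type":"number"}},"required":["linear","turn"]}

```bash
mkdir -p pics; cat > h.py <<'E'
import numpy as np, cv2
from workcell import env, cams
def grab(n):
    f=cams.grab_frame(n); np.savez(f'/tmp/{n}.npz',**f); return f
def px2w(f,u,v,z):
    E=np.array(f["extrinsics"]); d=E[:3,:3]@np.array([(u-f["cx"])/f["fx"],(v-f["cy"])/f["fy"],1]); o=E[:3,3]
    return (o+d*(z-o[2])/d[2]).round(1)
def w2px(f,p):
    E=np.linalg.inv(np.array(f["extrinsics"])); q=E[:3,:3]@np.array(p)+E[:3,3]
    return [float(f["fx"]*q[0]/q[2]+f["cx"]),float(f["fy"]*q[1]/q[2]+f["cy"])]
E
python3 - <<'E'
from h import *
a=grab("top");b=grab("side")
for n,f in (("top",a),("side",b)):
    cv2.imwrite(f"pics/{n}0.png",cv2.resize(f["color"],(800,600),interpolation=cv2.INTER_CUBIC)); print(n,f["fx"],f["cx"],f["cy"],np.array(f["extrinsics"]).round(2).tolist())
print(env.state())
E
```

```text
top 365.33446912946425 259.26447269069837 191.22638196467378 [[-0.02, -0.98, 0.19, 373.56], [-1.0, 0.01, -0.03, 28.54], [0.03, -0.19, -0.98, 903.91], [0.0, 0.0, 0.0, 1.0]]
side 368.67229768069114 254.78039741620873 190.60040841402915 [[1.0, -0.03, 0.06, 481.6], [-0.06, -0.68, 0.73, -621.89], [0.02, -0.73, -0.68, 640.18], [0.0, 0.0, 0.0, 1.0]]
{'time_s': 0.1, 'qpos': array([-7.19634544e+01,  1.83458545e+01,  8.96988924e+01, -1.49668389e-03,
        7.20445330e+01, -1.14655323e+00]), 'qvel': array([-0.0369391 ,  0.03298227, -0.08558616, -0.00183181,  0.04470332,
        0.01917973]), 'effort': array([ 2.57862048e-04, -4.13334095e+01, -2.32510042e+01,  7.28337653e-02,
        4.22292575e-02, -5.81528025e-05]), 'ee_pos': array([ 188.78993894, -542.66130389,  224.229185  ]), 'ee_rot': array([-1.79910709e+02, -3.63687704e-04,  1.91835610e+01]), 'force': array([0.14143435, 0.59316   , 0.20599334]), 'torque': array([-0.03060767,  0.01256921,  0.00360839]), 'gripper_force': 0.0, 'gripper_width': 91.33817771300178}
```

View pics/top0.png

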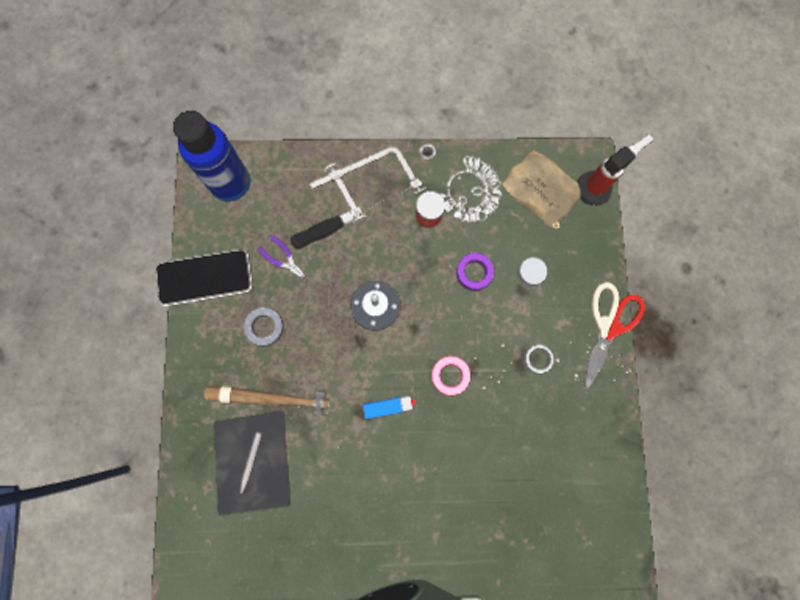

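View pics/side0.png

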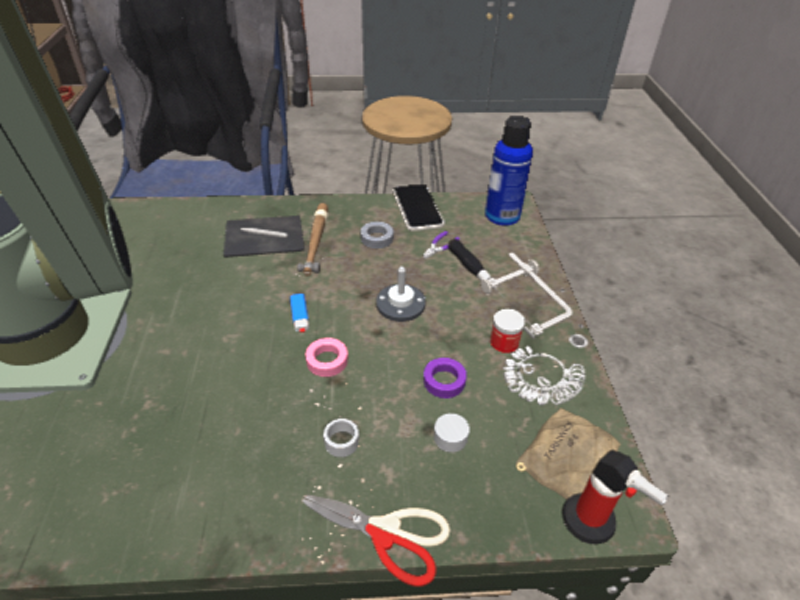

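The top view shows these candidates:
- **Wheel:** the grey ring at (263,327). The pink ring at (451,376) and purple ring at (475,271) are look-alikes to leave alone, and (428,152) is a small washer.
- **Collar:** the bare steel ring with a hole at (539,359). The disc at (533,271) has no hole, so it is the block.
- **Stand:** at (376,305).

I'll confirm these in one enlarged crop with the projected outlines drawn on it.

```bash
python3 - <<'E'
from h import *
T=dict(np.load('/tmp/top.npz'));S=dict(np.load('/tmp/side.npz'));k=.64
for n,t,s,z in (("wheel",(263,327),(377,232),20),("collar",(539.5,359),(341,430),24),("block",(533,271),(451,425),24),("shoulder",(375.5,304),(401,294),26),("tip",(374.5,299),(401.5,268),78)):
    print(n,px2w(T,t[0]*k,t[1]*k,z),px2w(S,s[0]*k,s[1]*k,z))
P={"wheel":(px2w(T,263*k,327*k,20),(30,16)),"collar":(px2w(T,539.5*k,359*k,24),(22,16)),"sh":(px2w(T,375.5*k,304*k,26),(20,6)),"foot":(np.r_[px2w(T,375.5*k,304*k,26)[:2],12],(40,6))}
m=6;tiles=[]
for f in(T,S):
    big=cv2.resize(f["color"],None,fx=m,fy=m,interpolation=cv2.INTER_CUBIC)
    for n in("wheel","collar","foot"):
        for q in ([n,"sh"] if n=="foot" else [n]):
            c,rs=P[q]
            for r in rs:
                pts=np.array([w2px(f,c+[r*np.cos(a),r*np.sin(a),0]) for a in np.linspace(0,6.28,40)])
                cv2.polylines(big,[((pts+.5)*m).astype(int)],True,(0,255,255),1)
        u,v=(np.array(w2px(f,P[n][0]))*m).astype(int); tiles.append(big[v-130:v+130,u-130:u+130])
cv2.imwrite("pics/crop.png",np.vstack([np.hstack(tiles[:3]),np.hstack(tiles[3:])]))
E
```

```text
wheel [503.  222.6  20. ] [505.7 218.9  20. ]
collar [ 445.5 -205.2   24. ] [ 446.4 -201.6   24. ]
block [ 585.7 -203.9   24. ] [ 585.9 -200.7   24. ]
shoulder [535.6  47.6  26. ] [537.8  45.8  26. ]
tip [533.5  47.9  78. ] [537.6  47.5  78. ]
```

View pics/crop.png

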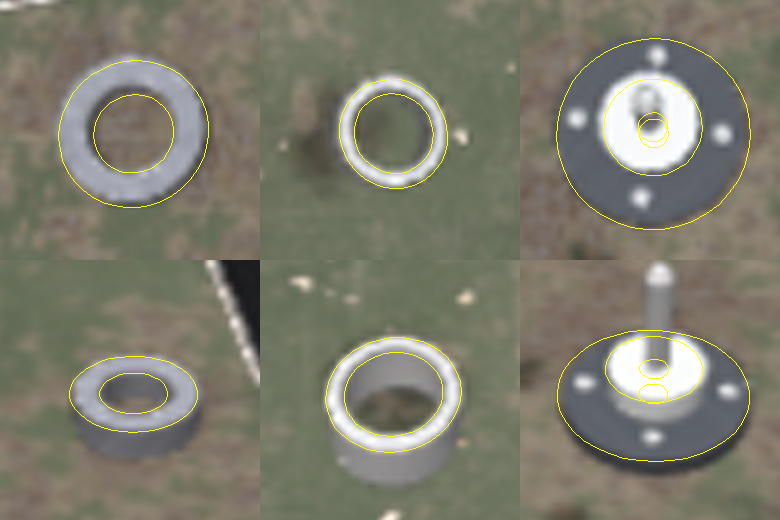

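The crop confirms them: the grey ring and the bare steel ring match their 60/32 and 44/32 mm outlines, and the foot and shoulder fit as well. The two cameras agree to about 4 mm. Heading for the wheel, squaring the yaw to 0 on the way.

step_arm --pt "0.87 -0.98 0" --pt "0.87 -0.98 0" --pt "0.87 -0.98 0" --pt "0.87 -0.98 0" --pt "0.87 -0.98 0" --pt "0.87 -0.98 0" --pt "0.87 -0.98 0" --pt "0.87 -0.98 0" --turn '[0.0533, 0.0533, 0.0533, 0.0533, 0.0533, 0.0533, 0.0533, 0.0533]' --fingers -1

```text
time_s: 1.1
ee_pos: [338.9, -178.5, 224.8]
ee_rot: [180.0, 0.0, 0.2]
force: [0.3, -0.5, 0.2]
gripper_width: 91.4
gripper_force: 0.0
```

step_arm --pt "0.3 -1 0.2" --pt "0.3 -1 0.2" --pt "0.3 -1 0.2" --pt "0.3 -1 0.2" --pt "0.3 -1 0.2" --pt "0.3 -1 0.2" --pt "0.3 -1 0.2" --turn '[0, 0, 0, 0, 0, 0, 0]'

```text
time_s: 1.98
ee_pos: [428.8, 119.4, 164.5]
ee_rot: [179.9, 0.1, -0.0]
force: [0.3, -0.2, -1.4]
gripper_width: 91.0
gripper_force: 0.0
```

step_arm --pt "0.252 -0.335 0.2" --pt "0.252 -0.335 0.2" --pt "0.252 -0.335 0.2" --pt "0.252 -0.335 0.2" --pt "0.252 -0.335 0.2" --turn '[0, 0, 0, 0, 0]'

```text
time_s: 2.6
ee_pos: [504.1, 219.0, 105.8]
ee_rot: [180.0, -0.0, -0.1]
force: [-0.2, 0.2, 1.2]
gripper_width: 91.0
gripper_force: 0.0
```

```bash
python3 - <<'E'
from h import *
f=grab("side");g=grab("top");t=env.state()["ee_pos"];print(t)
ts=[]
for F in(f,g):
    u,v=np.array(w2px(F,[504,220,40])).astype(int); c=F["color"][max(v-62,0):max(v-62,0)+125,max(u-62,0):u+63]; ts.append(cv2.resize(c,(400,400),interpolation=cv2.INTER_CUBIC)); print(u,v)
cv2.imwrite("pics/a.png",np.hstack(ts))
E
```

```text
[504.19734893 219.4548266  106.00684666]
240 142
167 207
```

View pics/a.png

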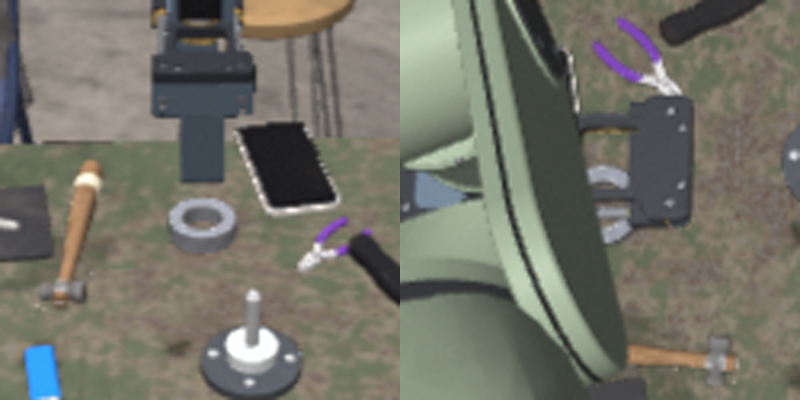

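The fingers line up with the wheel in the side view (both at column 202). Descending to grip.

step_arm --pt "0 0 0.15" --pt "0 0 0.25" --pt "0 0 0.3" --pt "0 0 0.3" --pt "0 0 0.3" --turn '[0, 0, 0, 0, 0]'

```text
time_s: 3.32
ee_pos: [505.4, 221.1, 16.2]
ee_rot: [-179.9, -0.1, -0.0]
force: [0.5, -0.4, -0.0]
gripper_width: 91.2
gripper_force: 0.0
```

step_arm --pt "0 0 0" --pt "0 0 0" --pt "0 0 0" --pt "0 0 0" --pt "0 0 0" --pt "0 0 0" --pt "0 0 0" --pt "0 0 0" --turn '[0, 0, 0, 0, 0, 0, 0, 0]' --fingers 1 --force 20

```text
time_s: 4.32
ee_pos: [504.6, 220.9, 15.1]
ee_rot: [-180.0, -0.0, -0.0]
force: [-0.4, 0.6, 3.5]
gripper_width: 55.7
gripper_force: 20.0
```

step_arm --pt "0 0 -0.05" --pt "0 0 -0.15" --pt "0 0 -0.3" --pt "0 0 -0.37" --pt "0 0 -0.37" --pt "0 0 -0.37" --turn '[0, 0, 0, 0, 0, 0]'

```text
time_s: 5.08
ee_pos: [503.7, 220.4, 125.1]
ee_rot: [179.9, 0.1, -0.0]
force: [-0.4, -0.5, -1.0]
gripper_width: 55.3
gripper_force: 20.0
```

step_arm --pt "0.05 0.2 0" --pt "0.08 0.4 0" --pt "0.108 0.58 0" --pt "0.108 0.58 0" --pt "0.108 0.58 0" --pt "0.108 0.58 0" --turn '[0, 0, 0, 0, 0, 0]'

```text
time_s: 5.82
ee_pos: [536.4, 48.0, 125.4]
ee_rot: [-180.0, 0.1, 0.1]
force: [-0.6, 1.2, -0.5]
gripper_width: 55.3
gripper_force: 20.0
```

```bash
python3 - <<'E'
from h import *
f=grab("side");g=grab("top");t=env.state()["ee_pos"];print(t,env.state()["gripper_width"])
ts=[]
for F in(f,g):
    u,v=np.array(w2px(F,[537,47,80])).astype(int); c=F["color"][max(v-62,0):max(v-62,0)+125,max(u-62,0):u+63]; ts.append(cv2.resize(c,(400,400),interpolation=cv2.INTER_CUBIC)); print(u,v)
cv2.imwrite("pics/b.png",np.hstack(ts))
E
```

```text
[536.59000017  48.00796886 125.67332309] 55.405452384625214
256 171
240 189
```

View pics/b.png

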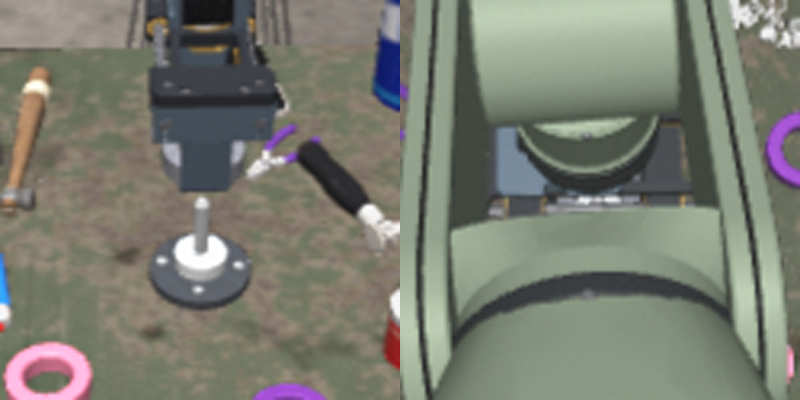

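The wheel is held level and sits in line with the post (203 vs 202 in the side view). Lowering it.

step_arm --pt "0 0 0.06" --pt "0 0 0.12" --pt "0 0 0.18" --pt "0 0 0.23" --pt "0 0 0.23" --turn '[0, 0, 0, 0, 0]'

```text
time_s: 6.55
ee_pos: [536.0, 47.2, 55.9]
ee_rot: [180.0, 0.1, 0.0]
force: [0.5, -0.0, 1.1]
gripper_width: 55.2
gripper_force: 20.0
```

step_arm --pt "0 0 0.03" --pt "0 0 0.05" --pt "0 0 0.05" --pt "0 0 0.05" --turn '[0, 0, 0, 0]'

```text
time_s: 7.05
ee_pos: [537.1, 46.8, 42.1]
ee_rot: [180.0, -0.0, -0.0]
force: [-0.3, -0.4, -0.6]
gripper_width: 55.4
gripper_force: 20.0
```

Threaded on; releasing, then retreating straight up.

step_arm --pt "0 0 0" --pt "0 0 0" --pt "0 0 0" --pt "0 0 0" --pt "0 0 0" --pt "0 0 0" --pt "0 0 0" --pt "0 0 0" --turn '[0, 0, 0, 0, 0, 0, 0, 0]' --fingers -1

```text
time_s: 8.05
ee_pos: [536.9, 46.8, 41.9]
ee_rot: [180.0, 0.0, -0.0]
force: [-0.5, 0.4, 0.4]
gripper_width: 91.3
gripper_force: 0.0
```

step_arm --pt "0 0 -0.1" --pt "0 0 -0.25" --pt "0 0 -0.36" --pt "0 0 -0.36" --pt "-0.14 0.38 -0.36" --pt "-0.29 0.83 -0.36" --pt "-0.302 0.834 -0.36" --pt "-0.302 0.834 -0.36" --pt "-0.302 0.834 -0.36" --pt "-0.302 0.834 -0.36" --pt "-0.302 0.834 -0.36" --turn '[0, 0, 0, 0, 0, 0, 0, 0, 0, 0, 0]'

```text
time_s: 9.43
ee_pos: [446.5, -202.1, 149.5]
ee_rot: [-179.9, 0.0, 0.1]
force: [-0.5, 0.1, 0.4]
gripper_width: 91.4
gripper_force: 0.0
```

```bash
python3 - <<'E'
from h import *
f=grab("side");g=grab("top");print(env.state()["ee_pos"],env.state()["gripper_width"])
ts=[]
for F,p in((f,[537,47,50]),(f,[446,-203,40]),(g,[537,47,40]),(g,[446,-203,40])):
    u,v=np.array(w2px(F,p)).astype(int); c=F["color"][v-45:v+45,u-60:u+60]; ts.append(cv2.resize(c,(400,300),interpolation=cv2.INTER_CUBIC))
cv2.imwrite("pics/c.png",np.vstack([np.hstack(ts[:2]),np.hstack(ts[2:])]))
E
```

```text
[ 446.68634492 -202.00028042  149.71725897] 91.13386526130326
```

View pics/c.png

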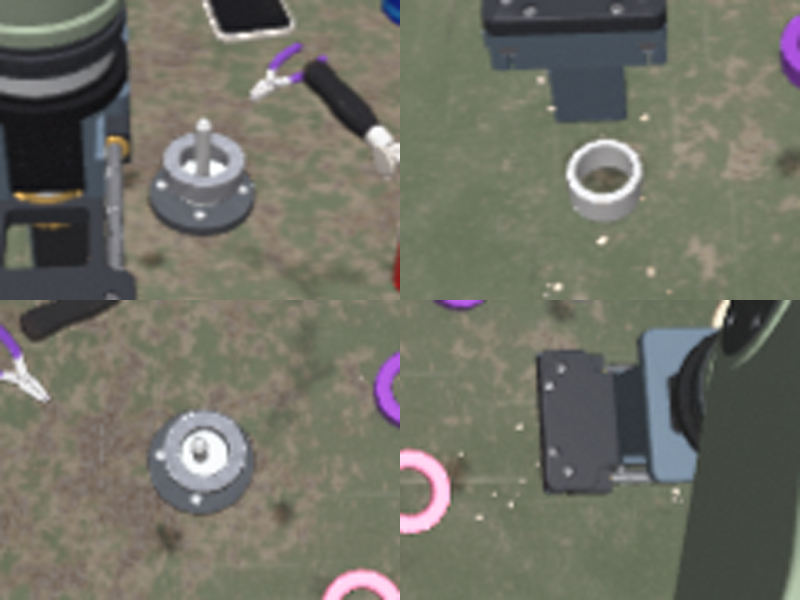

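The wheel is home, flat on the shoulder with the post through it. The collar hasn't moved and lies under the gripper; the column offset matches perspective. Grasping the collar.

step_arm --pt "0 0 0.18" --pt "0 0 0.32" --pt "0 0 0.4" --pt "0 0 0.443" --pt "0 0 0.443" --pt "0 0 0.443" --turn '[0, 0, 0, 0, 0, 0]'

```text
time_s: 10.28
ee_pos: [447.2, -203.5, 18.0]
ee_rot: [179.9, -0.1, 0.0]
force: [0.1, 0.6, 0.3]
gripper_width: 91.4
gripper_force: 0.0
```

step_arm --pt "0 0 0" --pt "0 0 0" --pt "0 0 0" --pt "0 0 0" --pt "0 0 0" --pt "0 0 0" --pt "0 0 0" --pt "0 0 0" --pt "0 0 0" --pt "0 0 0" --turn '[0, 0, 0, 0, 0, 0, 0, 0, 0, 0]' --fingers 1 --force 30

```text
time_s: 11.52
ee_pos: [446.2, -203.4, 17.0]
ee_rot: [180.0, 0.0, -0.0]
force: [-0.3, -0.3, 0.5]
gripper_width: 40.5
gripper_force: 30.0
```

step_arm --pt "0 0 -0.05" --pt "0 0 -0.15" --pt "0 0 -0.3" --pt "0 0 -0.45" --pt "0 0 -0.45" --pt "0 0 -0.45" --turn '[0, 0, 0, 0, 0, 0]'

```text
time_s: 12.28
ee_pos: [445.5, -202.9, 151.3]
ee_rot: [-180.0, 0.1, -0.0]
force: [0.2, 0.2, -1.8]
gripper_width: 40.4
gripper_force: 30.0
```

step_arm --pt "0.05 -0.14 0" --pt "0.12 -0.34 0" --pt "0.19 -0.54 0" --pt "0.26 -0.72 0" --pt "0.302 -0.834 0" --pt "0.302 -0.834 0.05" --pt "0.302 -0.834 0.1" --pt "0.302 -0.834 0.1" --turn '[0, 0, 0, 0, 0, 0, 0, 0]'

```text
time_s: 13.28
ee_pos: [534.7, 45.6, 119.6]
ee_rot: [180.0, 0.3, -0.1]
force: [-0.5, -0.0, -1.1]
gripper_width: 40.5
gripper_force: 30.0
```

```bash
python3 - <<'E'
from h import *
f=grab("side");print(env.state()["ee_pos"],env.state()["gripper_width"])
u,v=np.array(w2px(f,[537,47,80])).astype(int); cv2.imwrite("pics/d.png",cv2.resize(f["color"][v-60:v+60,u-60:u+60],(600,600),interpolation=cv2.INTER_CUBIC))
E
```

```text
[535.71413482  45.65598133 120.71317375] 40.59803828749598
```

View pics/d.png

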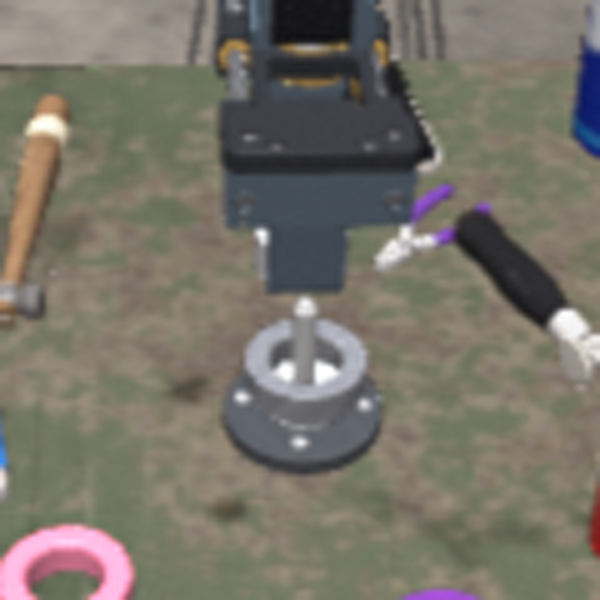

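The wheel is home, but the collar shows only a sliver on the left of the finger, at (262,235–280), where I would expect about 97 px of width. It may have tilted in the grip, so I'll zoom in before lowering.

```bash
python3 - <<'E'
from h import *
f=dict(np.load('/tmp/side.npz'))
u,v=np.array(w2px(f,[537,47,80])).astype(int)
c=f["color"][v-30:v+10,u-25:u+29].copy()
c=cv2.resize(c,None,fx=14,fy=14,interpolation=cv2.INTER_CUBIC)
# overlay expected upright collar: bottom at TCP-17
m=14
for z in(103.7,127.7):
    pts=np.array([w2px(f,[535.7+22*np.cos(a),45.7+22*np.sin(a),z]) for a in np.linspace(0,6.28,40)])
    cv2.polylines(c,[((pts+.5-[u-25,v-30])*m).astype(int)],True,(0,255,255),1)
cv2.imwrite("pics/e.png",c);print(c.shape)
E
```

```text
(560, 756, 3)
```

View pics/e.png

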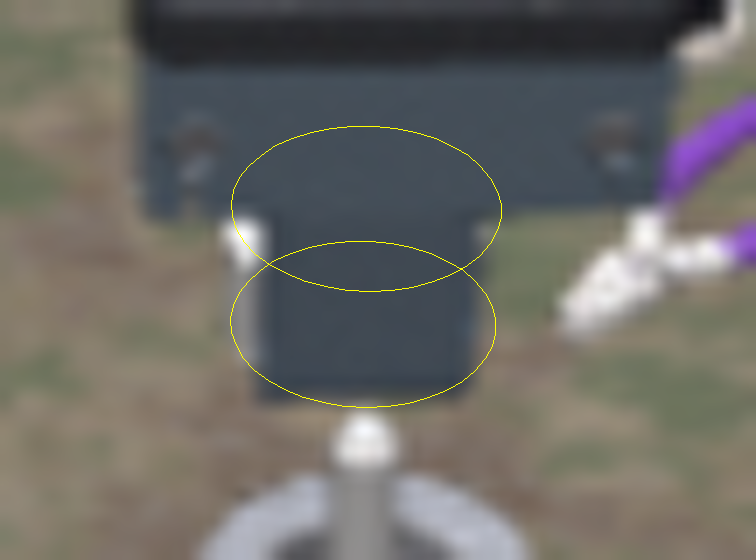

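The visible slivers, left at (240,240–370) and right at (483,235), fit the predicted upright outline, so the collar is level and centred over the post. Lowering it.

step_arm --pt "0 0 0.04" --pt "0 0 0.08" --pt "0 0 0.12" --pt "0 0 0.15" --pt "0 0 0.15" --turn '[0, 0, 0, 0, 0]'

```text
time_s: 13.95
ee_pos: [536.3, 46.8, 76.1]
ee_rot: [180.0, 0.1, -0.0]
force: [0.3, -0.6, -0.5]
gripper_width: 40.6
gripper_force: 30.0
```

step_arm --pt "0 0 0.02" --pt "0 0 0.043" --pt "0 0 0.043" --pt "0 0 0.043" --turn '[0, 0, 0, 0]'

```text
time_s: 14.45
ee_pos: [537.0, 46.9, 64.2]
ee_rot: [180.0, -0.0, -0.0]
force: [-0.3, 0.1, -0.5]
gripper_width: 40.5
gripper_force: 30.0
```

step_arm --pt "0 0 0" --pt "0 0 0" --pt "0 0 0" --pt "0 0 0" --pt "0 0 0" --pt "0 0 0" --pt "0 0 0" --pt "0 0 0" --pt "0 0 0" --pt "0 0 0" --turn '[0, 0, 0, 0, 0, 0, 0, 0, 0, 0]' --fingers -1

```text
time_s: 15.7
ee_pos: [536.9, 46.8, 64.1]
ee_rot: [180.0, 0.0, -0.0]
force: [-0.3, -0.2, 0.2]
gripper_width: 91.7
gripper_force: 0.0
```

step_arm --pt "0 0 -0.1" --pt "0 0 -0.25" --pt "0 0 -0.4" --pt "0 0 -0.4" --pt "-0.25 0.25 -0.4" --pt "-0.5 0.5 -0.4" --pt "-0.5 0.8 -0.4" --pt "-0.5 0.8 -0.4" --pt "-0.5 0.8 -0.4" --pt "-0.5 0.8 -0.4" --turn '[0, 0, 0, 0, 0, 0, 0, 0, 0, 0]'

```text
time_s: 16.95
ee_pos: [385.4, -194.7, 183.3]
ee_rot: [-180.0, 0.1, -0.3]
force: [-0.3, 0.0, 0.1]
gripper_width: 91.1
gripper_force: 0.0
```

```bash
python3 - <<'E'
from h import *
ts=[]
for F in(grab("side"),grab("top")):
    u,v=np.array(w2px(F,[537,47,50])).astype(int); c=F["color"][v-40:v+40,u-40:u+40]; c=cv2.resize(c,(400,400),interpolation=cv2.INTER_CUBIC)
    for r,z in((22,70),(30,46)):
        pts=np.array([w2px(F,[537+r*np.cos(a),47+r*np.sin(a),z]) for a in np.linspace(0,6.28,40)])
        cv2.polylines(c,[((pts+.5-[u-40,v-40])*5).astype(int)],True,(0,255,255),1)
    ts.append(c)
cv2.imwrite("pics/f.png",np.hstack(ts));print(env.state()["ee_pos"])
E
```

```text
[ 386.39982451 -192.84331861  183.4317196 ]
```

View pics/f.png

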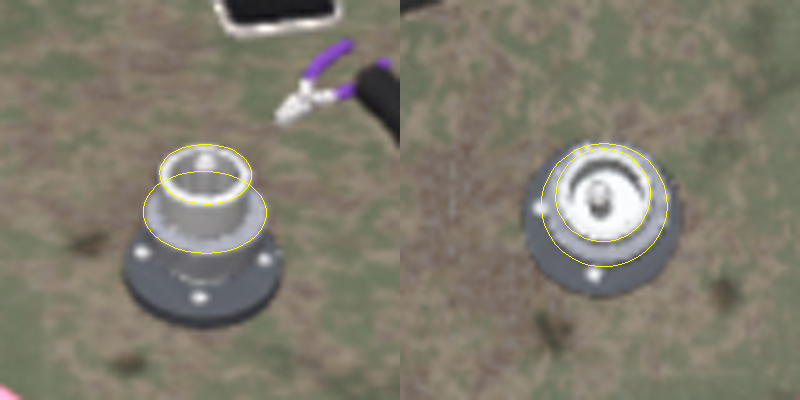

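Collar and wheel both lie flat and centred on the post, matching the predicted outlines at their home heights. The arm is clear, so I'm handing in.

```bash
python3 -c "
from workcell import env
print(env.job_done())"
```

```text
the job is handed in; nothing more can be done
None
```

The felt wheel lies flat on the shoulder with the steel collar flat on top of it, both released; the block was not touched, and the job was handed in about 17 s into the 51 s limit, with no verdict returned.

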